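# Stand the last two eggs in the egg rack

## Task

Two eggs lie on their sides on the low wooden stand. Stand each of them upright, pointed end down, in one of the two empty pockets of the wooden egg rack, on either side of the egg that is already there. Eggs crack: grip them lightly, lower each until you feel it settle in its pocket instead of dropping or pressing it in, and leave that egg and the things around where they are.

Things in the scene. Friction and masses are not known exactly. Their poses are not given: they have to be found in the camera images.
- egg_1: hen's egg, plain tan, 57 mm long, 43.5 mm across (widest 3 mm to the blunt side of the middle), 45 to 80 g. Origin at mid-length on its axis; z axis towards the BLUNT end (point at z = -28.5 mm). It starts on the stand's nest nearer the robot, lying with its axis 35 mm above the worktop, blunt end 2 deg up, point towards the stand's +y.
- egg_2: as egg_1, in the stand's other nest, farther from the robot. Either shell cracks if gripped with more than 55 N a finger; about 25 N holds it.
- egg_3: the same kind of egg, already standing pointed end down in the middle pocket of the rack, loose; its top is about 78 mm above the worktop. To be left alone.
- egg_1_tip (a point): the outermost point of egg_1's pointed end.
- egg_2_tip (a point): the outermost point of egg_2's pointed end.
- egg_rest: fixed low oak stand, 185 (x) x 85 (y) x 10 mm, origin at the centre of its underside; nests at x = -45 and +45 mm, each of four rubber nubs (10 mm thick, tops 19.5 mm above the worktop, 12.5 mm to either side of the egg's axis, 13 mm up and down it). Eggs lie along its y axis.
- egg_rack: fixed oak board, 250 (x) x 78 (y) x 24 mm, origin at the centre of its underside; three round pockets, 42 mm wide, along its x axis. In each a rigid grey dimple ring, 39 mm across, 33 mm inside at the rim, narrowing downwards; an egg stands in it with its middle 17 mm above the rim. The outer two rims stand 5 to 15 mm above the board, each different every time; no pose tells it.
- pocket_near (a point): centre of the rack's empty end pocket at x = -82 mm, at the level of the board's top face (24 mm above the worktop).
- pocket_far (a point): the same for the empty end pocket at x = +82 mm.
- pocket_middle (a point): the same for the middle pocket, where egg_3 stands.
- egg_timer: bystander: white and red kitchen timer, 65 mm wide, 64 mm high, origin under its centre.
- tealight: bystander: small candle in a metal cup, 38 mm wide, 18 mm high, origin under its centre.
- mug: bystander: striped mug with a handle, 86 x 120 x 90 mm, origin under its centre.
- pepper_mill: bystander: pale wooden mill, 58 mm wide, 145 mm high, origin under its centre.
- tin: bystander: red food tin, 75 mm wide, 58 mm high, origin under its centre.

How it is judged (in metres and radians):
At the end, for the whole second after the job is handed in: An egg stands in each of the three pockets, egg_3 still in the middle: middles within 10 mm (horizontally) of the pocket centres, pointed end down, upright within 15 degrees, egg_1 and egg_2 with their middles 41 to 60 mm above the worktop, at rest and released (((horizontal distance between egg_1 and pocket_near below 0.01 m and z of egg_1 in the frame of egg_rack between 0.041 and 0.06 m and horizontal distance between egg_2 and pocket_far below 0.01 m and z of egg_2 in the frame of egg_rack between 0.041 and 0.06 m) or (horizontal distance between egg_2 and pocket_near below 0.01 m and z of egg_2 in the frame of egg_rack between 0.041 and 0.06 m and horizontal distance between egg_1 and pocket_far below 0.01 m and z of egg_1 in the frame of egg_rack between 0.041 and 0.06 m)) and angle between each of egg_1, egg_2, egg_3's own z axis and vertical below 0.26 rad and linear speed of each of egg_1, egg_2 below 0.02 m/s and height (world z) of each of egg_1_tip, egg_2_tip below 0.035 m and horizontal distance between egg_3 and pocket_middle below 0.01 m); the robot touches nothing.
It fails at once if an egg pressed or dropped on the rack with more than 15 N (it cracks) (contact force between any of egg_1, egg_2 and egg_rack above 15 N).
It fails at once if an egg dropped: out of the fingers it moves faster than 0.25 m/s (a fall of about 3 mm) ((contact force between the fingers and egg_1 below 0.05 N and linear speed of egg_1 above 0.25 m/s) or (contact force between the fingers and egg_2 below 0.05 N and linear speed of egg_2 above 0.25 m/s)).
It fails at once if an egg squeezed with more than 55 N a finger, 110 N over both (it cracks) (contact force between the fingers and egg_1 above 110 N or contact force between the fingers and egg_2 above 110 N).
It fails at once if the timer, tealight, mug, mill or tin shifted by more than 20 mm (distance of any of egg_timer, tealight, mug, pepper_mill, tin from where it was at the start of the episode above 0.02 m).
It fails at once if the egg already in the rack lifted or shifted by more than 12 mm (distance of egg_3 from where it was at the start of the episode above 0.012 m).
It also fails if it takes over 72 s, if anything falls off the work surface, if the arm or the gripper's body presses on something with over 40 N, if the wrist force passes 120 N, or if a joint passes its speed limit or range.

## Robot

A 6-joint arm with a two-finger parallel gripper is mounted at the origin on a cart in front of the work surface, level with it; the furniture and walls round the work are solid. World frame = base frame: x ahead of the robot, y to its left, z up, the work surface at z = 0. Lengths are in mm, angles in rad, forces in N, time in s.
With the tool pointing down it reaches from about 300 to 875 mm from the base axis. Payload 6.4 kg.
Tool frame: the origin (TCP) lies on the centre line of the jaws, within the pads' length; the fingertips stand 8 mm ahead of it and the grasp point (between the pads) lies 11 mm behind it; z points along the fingers, y is the line along which they close (so a half turn about z gives the same grasp; the last joint's range is limited). The gripper opens to 88 mm and grips with 3 to 60 N. Pads are 18 mm wide; open, the fingers measure 123 mm over their backs; the gripper's body (75 mm by 187 mm) begins 45 mm behind the grasp point.
Start: joints at [-0.206, 0.181, 1.607, -0, 1.354, -0.206], TCP at [575.014, 0.015, 246.714] pointing down, gripper open.
Joint ranges: [-2.99, 2.99], [-0.89, 2.07], [0.3, 2.58], [-1.14, 4.28], [0, 2.63], [-3.12, 3.12]. Speed limits (rad/s): [2.57, 2.57, 3.01, 3.14, 3.14, 3.14].

## Interface

Orientations are given as a rotation vector (axis times angle).
In Python, from workcell import bot, capture, camera_info, order gives the robot as it stands.
- The arm moves only by the shell command python3 -m crank 'ROWS'. ROWS is JSON, a list of rows, each a list of 3 entries, a list of its own where there are three numbers: the gripper's target within -1 to 1 (fully open at 1, half-way at 0, shut at -1), then the shift along the tool's x, y, z in mm, then the turn, a rotation vector about the tool's x, y, z in degrees. In form: [[grip, [dx, dy, dz], [rx, ry, rz]], ...]. A call has 1 to 10 rows; each row shifts and turns the commanded pose from where the row before left it, along the tool's axes as they then stand; what a row does not reach is not made up. A row lasts 1/10 s, in which the tool goes at most 50 mm and 8.59 degrees, less where a joint would pass 70% of its speed; a pose out of reach is approached as far as the arm can. A call is refused whole if a number of a shift passes 50 or a number of a turn 8.59, either way. A call with a gripper value outside its range is refused whole. The fingers move at their own pace and stop on an object; the grip force is fixed at half the most. Time passes only in rows, so rows that do not move let the fingers close. It gives the time, the measured TCP pose, the force, the opening and the grip force at its end, in the units of the state.
- bot.read_state(): the state, without advancing time (a new reading comes with each control period).
- capture(name): name is "scene" or "side" or "wrist"; returns the picture (384x512x3 uint8, red, green, blue); there is no depth.
- camera_info(name): a dict with "vfov" (degrees; the focal length in pixels is half the picture's height over the tangent of half this angle, whatever the lens; pixels are square), "cx", "cy" (the principal point, pixels), "dist_coeffs" ([k1, k2, p1, p2, k3] as OpenCV has them; the pictures are not rectified), "view" (4x4, takes a point from world to camera coordinates); the wrist camera has in their place "T_tool_cam" (4x4, takes a point from camera to tool coordinates, whose origin is the TCP and whose axes are the flange's). Camera axes: x right, y down, z forward; pixel columns grow to the right and rows downward; lengths in mm; the calibration is good to about 2 mm. A picture is of the moment at which its call begins: read the wrist's pose just before it. camera_info takes no time and is no camera call.
- order.job_done(): hands the job in; it is judged then, once.
The state is a dict: "time": time; "q": joint angles; "joint_vel": joint speeds; "tau": joint torques, N m; "tcp_pos": TCP position; "tool_rot": TCP orientation; "ft_force": force on the tool from outside, world axes, zero at the start; "wrist_torque": the same for the moment, N m; "finger_gap": opening from 0.0 (shut) to 1.0 (fully open); "grasp_force": force on a finger pad.
Only numpy, scipy, OpenCV 4.12 (cv2) and the standard library are available. Lean on these libraries where they do the work, as an engineer would, in place of code of your own. Each camera call takes 0.05 s, during which the arm holds its last target. There are 200 camera calls.

## Working session

There is one attempt and no reset: what is moved stays moved. The work goes in short steps, Python scripts to look and compute and a shell command to move; the robot and the scene stay as the last step left them, time stands still between calls to the robot, and variables do not carry over. Pictures are saved under pics/ and viewed, at most 10 in all, crops included, and the job is handed in when it is done.

```bash
mkdir -p pics; ls; python3 - <<'E'
from workcell import bot,capture,camera_info
import cv2,numpy as np
print(bot.read_state())
ims=[]
for n in ["scene","side","wrist"]:
    im=capture(n)[:,:,::-1]; cv2.imwrite(f"pics/{n}0.png",im); print(n,camera_info(n))
    ims.append(im)
cv2.imwrite("pics/all0.png",cv2.resize(np.hstack(ims[:2]),(800,300)))
E
```

```text
pics
{'time': 0.0, 'q': array([-2.06277154e-01,  1.81532851e-01,  1.60799604e+00,  1.93807643e-05,
        1.35382127e+00, -2.06329393e-01]), 'joint_vel': array([-0.0008444 , -0.00024644,  0.00043408,  0.00049719,  0.00257705,
        0.00055475]), 'tau': array([-5.85923790e-04, -4.33866942e+01, -3.41848969e+01,  7.00952648e-02,
        3.87157314e-02, -1.54040990e-04]), 'tcp_pos': array([5.74475160e+02, 1.46333966e-01, 2.45820529e+02]), 'tool_rot': array([-2.22034043e+00, -2.22044712e+00,  1.48525215e-03]), 'ft_force': array([ 0.06462341,  0.57929884, -0.12882382]), 'wrist_torque': array([-0.01114415,  0.01225172,  0.03329847]), 'grasp_force': 0.0, 'finger_gap': 1.0001593745942106}
scene {'vfov': 54.74165604377793, 'cx': 256.4815301021104, 'cy': 192.68101988747094, 'dist_coeffs': array([0.0354893, 0.       , 0.       , 0.       , 0.       ]), 'view': array([[ 6.88421326e-01, -7.25069422e-01,  1.87192710e-02,
        -4.51397013e+02],
       [-4.35279816e-01, -4.33648045e-01, -7.88974559e-01,
         3.01594489e+02],
       [ 5.80178902e-01,  5.34998792e-01, -6.14140647e-01,
       
[... 459 characters left out ...]
      [ 7.86301543e-02, -7.70137462e-01, -6.33013103e-01,
         1.10874065e+03],
       [ 0.00000000e+00,  0.00000000e+00,  0.00000000e+00,
         1.00000000e+00]])}
wrist {'vfov': 62.5018088278168, 'cx': 252.99072652680957, 'cy': 190.02951017337847, 'dist_coeffs': array([-0.08739749,  0.        ,  0.        ,  0.        ,  0.        ]), 'T_tool_cam': array([[-6.76735682e-04, -9.52782208e-01, -3.03653759e-01,
         7.85758081e+01],
       [ 9.99999691e-01, -5.23030206e-04, -5.87516513e-04,
        -6.30780937e-01],
       [ 4.00955192e-04, -3.03654063e-01,  9.52782268e-01,
        -1.37676589e+02],
       [ 0.00000000e+00,  0.00000000e+00,  0.00000000e+00,
         1.00000000e+00]])}
```

View pics/scene0.png

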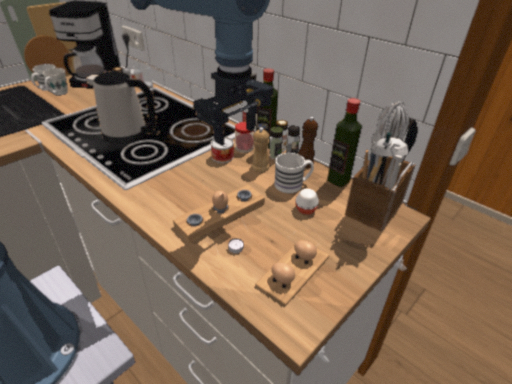

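View pics/wrist0.png

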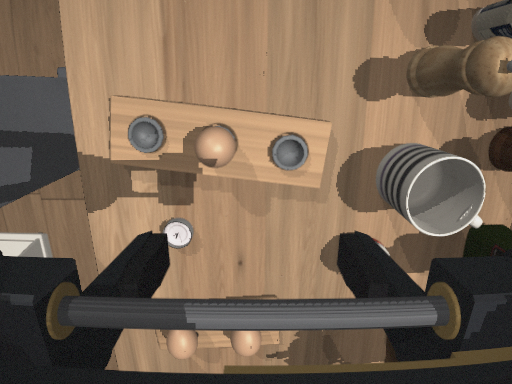

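The scene picture shows the stand with two eggs at about (283,271) and (304,249). The rack has egg_3 at (220,200) and empty pockets at (195,218) and (244,195). The wrist picture is aligned with image right = world +x and image up = world +y. In it the rack pockets are at (146,134) and (290,152), egg_3 is at (216,146), and the egg tops show at (181,340) and (245,338). I'll convert these to rough positions.

```bash
cat > h.py <<'E'
import numpy as np,cv2
from workcell import bot,capture,camera_info
from scipy.spatial.transform import Rotation as R
def cam(name,st=None):
    c=camera_info(name); f=192/np.tan(np.radians(c["vfov"]/2))
    K=np.array([[f,0,c["cx"]],[0,f,c["cy"]],[0,0,1]])
    if name=="wrist":
        st=st or bot.read_state(); T=np.eye(4); T[:3,:3]=R.from_rotvec(st["tool_rot"]).as_matrix(); T[:3,3]=st["tcp_pos"]
        M=T@c["T_tool_cam"]
    else: M=np.linalg.inv(c["view"])
    return K,np.array(c["dist_coeffs"]),M
def rays(C,px):
    K,d,M=C; u=cv2.undistortPoints(np.array(px,float).reshape(-1,1,2),K,d)[:,0]
    D=np.c_[u,np.ones(len(u))]@M[:3,:3].T
    return M[:3,3],D/np.linalg.norm(D,axis=1)[:,None]
def plane(C,px,z):
    o,D=rays(C,px); z=np.broadcast_to(z,len(D)); return o+D*((z-o[2])/D[:,2])[:,None]
def tri(C1,p1,C2,p2):
    o1,D1=rays(C1,p1); o2,D2=rays(C2,p2); out=[]
    for a,b in zip(D1,D2):
        A=sum(np.eye(3)-np.outer(v,v) for v in (a,b))
        out.append(np.linalg.solve(A,(np.eye(3)-np.outer(a,a))@o1+(np.eye(3)-np.outer(b,b))@o2))
    return np.array(out)
def proj(C,P):
    K,d,M=C; W=np.linalg.inv(M)
    return cv2.projectPoints(np.array(P,float).reshape(-1,1,3),cv2.Rodrigues(W[:3,:3])[0],W[:3,3],K,d)[0][:,0]
E
python3 - <<'E'
from h import *
np.set_printoptions(precision=1,suppress=True)
W=cam("wrist");S=cam("scene")
print("rack corners",plane(W,[(112,96),(331,123),(321,187),(111,160)],24))
print("pockets rim~33",plane(W,[(146,134),(290,152)],33), "egg3 mid",plane(W,[(216,146)],65))
print("eggs W",plane(W,[(181,340),(245,338)],40)); print("eggs S",plane(S,[(283,271),(304,249)],38))
print("tealight,mugrim",plane(W,[(178,233)],18),plane(W,[(440,195)],90))
print("timer S, mill",plane(S,[(307,203)],32),plane(S,[(261,150)],70))
E
```

```text
rack corners [[415.9  74.4  24. ]
 [661.4  43.4  24. ]
 [654.7 -32.1  24. ]
 [405.8   1.3  24. ]]
pockets rim~33 [[454.2  32.6  33. ]
 [615.1  11.8  33. ]] egg3 mid [[536.   24.1  65. ]]
eggs W [[ 473.6 -248.8   40. ]
 [ 562.4 -243.8   40. ]]
eggs S [[ 475.6 -251.    38. ]
 [ 561.2 -243.4   38. ]]
tealight,mugrim [[477.6 -95.4  18. ]] [[762.7 -20.2  90. ]]
timer S, mill [[ 709.2 -140.1   32. ]] [[776.8  97.2  70. ]]
```

View pics/side0.png

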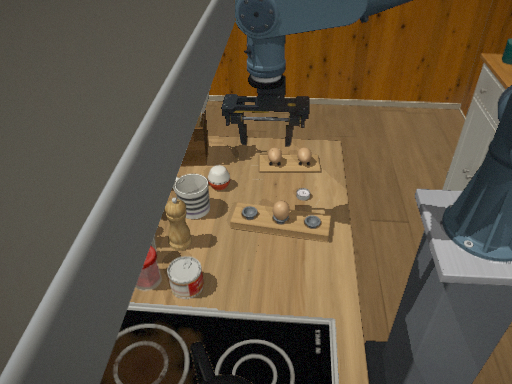

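The side picture agrees: the stand is beyond the rack, the pockets are at (250,213) and (313,222), egg_3 is at (282,211), and the tin is at (185,275). Next I'll move over the stand for a closer look.

```bash
python3 -m crank '[[1,[-40,-12,0],[0,0,0]],[1,[-40,-12,0],[0,0,0]],[1,[-40,-12,0],[0,0,0]],[1,[-40,-12,0],[0,0,0]],[1,[-40,-9,0],[0,0,0]],[1,[0,0,0],[0,0,0]],[1,[0,0,0],[0,0,0]]]'
python3 - <<'E'
from h import *
im=capture("wrist")[:,:,::-1]; cv2.imwrite("pics/w1.png",im)
st=bot.read_state(); print(st["tcp_pos"],st["tool_rot"],st["q"])
c=cv2.resize(im[90:290,100:400],(800,533),interpolation=cv2.INTER_CUBIC); cv2.imwrite("pics/w1c.png",c)
E
```

```text
time: 0.85
tcp_pos: [517.6, -200.5, 246.4]
tool_rot: [-2.223, -2.218, -0.0]
ft_force: [0.1, 0.2, 0.2]
finger_gap: 0.997
grasp_force: 0.0
[ 517.87885924 -199.57734416  246.39417808] [-2.22150186e+00 -2.22007505e+00 -4.63581764e-04] [-5.81978847e-01  1.37160846e-01  1.65756485e+00  4.88014674e-04
  1.34771146e+00 -5.81444535e-01]
```

View pics/w1c.png

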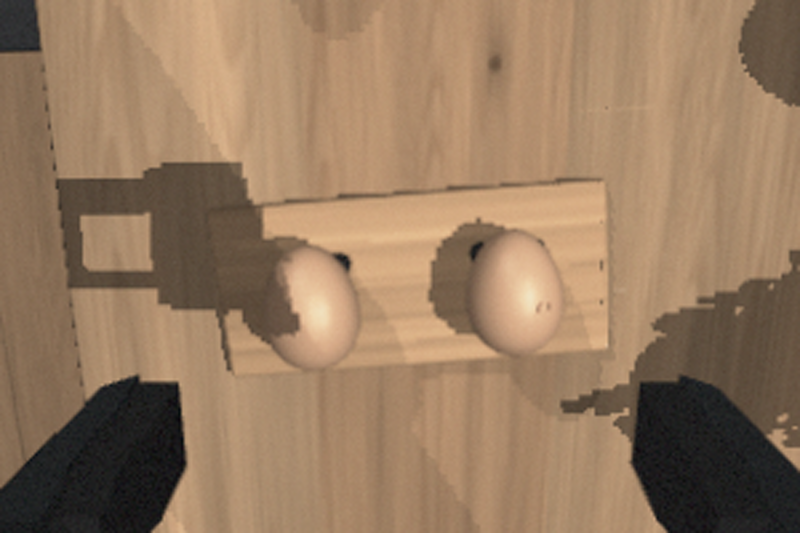

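The crop shows both eggs clearly, with centres at crop (316,307) and (517,292). The stand corners are at (210,209), (605,179), (608,349) and (233,374).

```bash
python3 - <<'E'
from h import *
np.set_printoptions(precision=1,suppress=True)
st=bot.read_state(); W=cam("wrist")
px=lambda L:[(100+.375*u,90+.375*v) for u,v in L]
c=plane(W,px([(210,209),(605,179),(608,349),(233,374)]),10)
print(c,c.mean(0),[np.linalg.norm(c[i]-c[i-1]) for i in range(4)])
d=c[1]+c[2]-c[0]-c[3]; print("yaw x",np.degrees(np.arctan2(d[1],d[0])))
d=c[1]+c[0]-c[2]-c[3]; print("yaw y",np.degrees(np.arctan2(d[1],d[0]))-90)
e=plane(W,px([(316,307),(517,292)]),35); print(e,e.mean(0),np.linalg.norm(e[1]-e[0]),np.degrees(np.arctan2(*(e[1]-e[0])[[1,0]])))
S=cam("scene")
# segment eggs in wrist: predicted vs scene
print(tri(W,px([(316,307),(517,292)]),S,[(283,271),(304,249)]))
# rack from first wrist view
st0=dict(tcp_pos=np.array([574.7,0.1,246.3]),tool_rot=np.array([-2.2203,-2.2204,.0015])); W0=cam("wrist",st0)
im=cv2.imread("pics/wrist0.png"); hsv=cv2.cvtColor(im,cv2.COLOR_BGR2HSV)
m=((hsv[:,:,1]<70)&(hsv[:,:,2]<150)).astype(np.uint8)
m[:90]=0;m[200:]=0;m[:,:105]=0;m[:,340:]=0
n,l,s,ce=cv2.connectedComponentsWithStats(m)
for i in range(1,n):
    if s[i,4]>100: print("pocket",s[i],ce[i],plane(W0,[ce[i]],33),plane(W0,[(s[i,0],ce[i][1]),(s[i,0]+s[i,2],ce[i][1])],33))
E
```

```text
[[ 426.3 -212.2   10. ]
 [ 606.2 -198.4   10. ]
 [ 613.4 -281.8   10. ]
 [ 431.5 -294.8   10. ]] [ 519.3 -246.8   10. ] [np.float64(82.78724281315333), np.float64(180.40763362578028), np.float64(83.69952069279145), np.float64(182.40617426955242)]
yaw x 4.230848209377345
yaw y 4.299855672629576
[[ 476.3 -250.7   35. ]
 [ 564.8 -243.7   35. ]] [ 520.5 -247.2   35. ] 88.74678506925834 4.473072374126602
[[ 476.5 -250.2   36.5]
 [ 563.9 -242.8   35.9]]
pocket [ 128  117   36   36 1016] [145.3 134.3] [[453.2  32.2  33. ]] [[433.4  32.5  33. ]
 [474.4  32.   33. ]]
pocket [ 272  134   36   37 1020] [289.5 152. ] [[614.5  11.8  33. ]] [[594.9  11.7  33. ]
 [635.4  11.8  33. ]]
```

```bash
cat >> h.py <<'E'
def rot(yaw,t):  # yaw of tool y from world x (deg), pitch t about tool y (deg)
    return R.from_euler('z',yaw,degrees=True)*R.from_matrix(np.array([[0,1,0],[1,0,0],[0,0,-1.]]))*R.from_euler('y',t,degrees=True)
def plan(grasp,Rt,st=None):
    st=st or bot.read_state(); R0=R.from_rotvec(st["tool_rot"])
    tcp=np.array(grasp,float)+11*Rt.as_matrix()[:,2]
    print("turn(tool,deg)",np.degrees((R0.inv()*Rt).as_rotvec()).round(2),"then shift(tool)",Rt.inv().apply(tcp-st["tcp_pos"]).round(1),"or pre-turn shift",R0.inv().apply(tcp-st["tcp_pos"]).round(1),"tcp",tcp.round(1))
E
python3 - <<'E'
from h import *
plan([475.3,-252.4,35],rot(4.3,0)); plan([475.3,-252.4,35],rot(4.3,35))
print(rot(4.3,35).as_matrix().round(2))
E
python3 -m crank '[[0.6,[0,0,0],[0,0,-4.3]],[0.6,[0,0,0],[0,7,0]],[0.6,[0,0,0],[0,7,0]],[0.6,[0,0,0],[0,7,0]],[0.6,[0,0,0],[0,7,0]],[0.6,[0,0,0],[0,7,0]],[0.6,[0,0,0],[0,0,0]],[0.6,[0,0,0],[0,0,0]],[0.6,[0,0,0],[0,0,0]]]'
python3 - <<'E'
from h import *
plan([475.3,-252.4,35],rot(4.3,35)); print(bot.read_state()["q"])
E
```

```text
turn(tool,deg) [-0.02 -0.05 -4.34] then shift(tool) [-49.5 -46.4 222.4] or pre-turn shift [-53.  -42.4 222.4] tcp [ 475.3 -252.4   24. ]
turn(tool,deg) [ 1.3  34.93 -4.21] then shift(tool) [-161.8  -46.4  155.8] or pre-turn shift [-46.7 -42.9 220.4] tcp [ 474.8 -246.1   26. ]
[[-0.06  1.   -0.04]
 [ 0.82  0.07  0.57]
 [ 0.57  0.   -0.82]]
time: 1.8
tcp_pos: [518.4, -198.7, 247.3]
tool_rot: [-1.793, -1.937, -0.563]
ft_force: [0.9, 0.7, -0.8]
finger_gap: 0.798
grasp_force: 0.0
turn(tool,deg) [-0.04  0.16  0.11] then shift(tool) [-162.9  -47.1  156. ] or pre-turn shift [-162.4  -47.3  156.5] tcp [ 474.8 -246.1   26. ]
[-0.79258881  0.38895016  1.45798287  0.38560159  1.76805169 -0.88566793]
```

```bash
python3 -m crank '[[0.6,[-41,-12,0],[0,0,0]],[0.6,[-41,-12,0],[0,0,0]],[0.6,[-41,-12,0],[0,0,0]],[0.6,[-40,-11,0],[0,0,0]],[0.6,[0,0,30],[0,0,0]],[0.6,[0,0,30],[0,0,0]],[0.6,[0,0,30],[0,0,0]],[0.6,[0,0,0],[0,0,0]],[0.6,[0,0,0],[0,0,0]],[0.6,[0,0,0],[0,0,0]]]'
python3 - <<'E'
from h import *
st=bot.read_state(); im=capture("wrist")[:,:,::-1]; cv2.imwrite("pics/w2.png",im)
plan([475.3,-252.4,35],rot(4.3,35),st)
W=cam("wrist",st);print(proj(W,[[474.6,-250.4,35],[564.4,-243.6,35]]))
E
```

```text
time: 2.8
tcp_pos: [478.5, -286.5, 81.6]
tool_rot: [-1.795, -1.938, -0.564]
ft_force: [0.0, 0.2, -0.2]
finger_gap: 0.802
grasp_force: 0.0
turn(tool,deg) [0.08 0.23 0.11] then shift(tool) [ 1.3 -0.7 68.8] or pre-turn shift [ 1.6 -0.7 68.8] tcp [ 474.8 -246.1   26. ]
[[252.09995318 207.96660777]
 [385.42770329 207.67394181]]
```

View pics/w2.png

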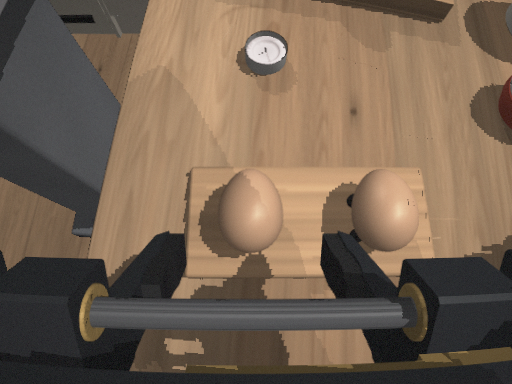

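The egg is centred between the fingers: it's at column 251, and the finger midline is about 253. Now I'll descend and close gently.

```bash
python3 -m crank '[[0.6,[1,-1,20],[0,0,0]],[0.6,[0,0,20],[0,0,0]],[0.6,[0,0,15],[0,0,0]],[0.6,[0,0,14],[0,0,0]],[0.4,[0,0,0],[0,0,0]],[0.25,[0,0,0],[0,0,0]],[0.15,[0,0,0],[0,0,0]],[0.08,[0,0,0],[0,0,0]],[0.03,[0,0,0],[0,0,0]],[0.0,[0,0,0],[0,0,0]]]'
python3 -m crank '[[-0.03,[0,0,0],[0,0,0]],[-0.06,[0,0,0],[0,0,0]],[-0.1,[0,0,0],[0,0,0]],[-0.1,[0,0,0],[0,0,0]]]'
```

```text
time: 3.85
tcp_pos: [473.3, -245.2, 23.7]
tool_rot: [-1.794, -1.934, -0.565]
ft_force: [0.0, 0.1, -1.0]
finger_gap: 0.5
grasp_force: 0.0
time: 4.25
tcp_pos: [473.5, -245.1, 23.7]
tool_rot: [-1.794, -1.934, -0.566]
ft_force: [1.7, 0.3, 1.4]
finger_gap: 0.465
grasp_force: 29.5
```

```bash
python3 -m crank '[[-0.1,[3,0,-4],[0,0,0]],[-0.1,[9,0,-12],[0,0,0]],[-0.1,[17,0,-25],[0,0,0]],[-0.1,[17,0,-25],[0,0,0]],[-0.1,[17,0,-25],[0,0,0]],[-0.1,[17,0,-25],[0,0,0]],[-0.1,[17,0,-25],[0,0,0]],[-0.1,[11,0,-15],[0,0,0]],[-0.1,[0,0,0],[0,0,0]]]'
python3 -m crank '[[-0.1,[0,0,0],[0,-4,0]],[-0.1,[0,0,0],[0,-8,0]],[-0.1,[0,0,0],[0,-8,0]],[-0.1,[0,0,0],[0,-8,0]],[-0.1,[0,0,0],[0,-8,0]],[-0.1,[0,0,0],[0,-8,0]],[-0.1,[0,0,0],[0,-8,0]],[-0.1,[0,0,0],[0,-8,0]],[-0.1,[0,0,0],[0,-8,0]],[-0.1,[0,0,0],[0,-8,0]]]'
python3 -m crank '[[-0.1,[0,0,0],[0,-8,0]],[-0.1,[0,0,0],[0,-4,0]],[-0.1,[0,0,0],[0,0,0]],[-0.1,[0,0,0],[0,0,0]]]'
python3 - <<'E'
from h import *
np.set_printoptions(precision=2,suppress=True)
st=bot.read_state(); print(st["q"]); Rt=rot(-7.2,-53)
plan([452.5,32.3,150],Rt,st); print(Rt.as_matrix())
E
```

```text
time: 5.15
tcp_pos: [474.3, -247.1, 217.0]
tool_rot: [-1.796, -1.939, -0.565]
ft_force: [0.3, -0.3, 0.1]
finger_gap: 0.462
grasp_force: 29.6
time: 6.15
tcp_pos: [473.2, -245.3, 213.4]
tool_rot: [1.723, 1.86, -0.648]
ft_force: [-0.8, -0.3, -2.2]
finger_gap: 0.46
grasp_force: 29.6
time: 6.55
tcp_pos: [473.1, -245.6, 212.5]
tool_rot: [1.594, 1.722, -0.795]
ft_force: [-0.5, 0.1, 0.0]
finger_gap: 0.463
grasp_force: 29.6
[-0.27  0.13  2.02 -1.13  0.98  0.32]
turn(tool,deg) [ 9.16 -0.11  7.06] then shift(tool) [ 214.3  -55.3 -169.5] or pre-turn shift [ 218.1   -1.  -173.6] tcp [451.4  23.6 143.4]
[[ 0.08  0.99 -0.1 ]
 [ 0.6  -0.13 -0.79]
 [-0.8   0.   -0.6 ]]
```

q4 is at its limit (-1.13 of -1.14), so I'll identify the kinematics to choose feasible placing yaws.

```bash
cat > kin.py <<'E'
from h import *
from scipy.optimize import least_squares
rz=lambda a:R.from_euler('z',a); ry=lambda a:R.from_euler('y',a)
def fkR(q): return rz(q[0])*ry(q[1]+q[2])*rz(q[3])*ry(q[4])*rz(q[5])
st=bot.read_state()
D=[([-.206277,.181533,1.607996,0,1.353821,-.206329],[574.75,.1,246.3],[-2.2203,-2.2204,.0015]),
([-.581979,.137161,1.657565,.000488,1.347711,-.581445],[517.75,-199.8,246.4],[-2.2215,-2.2201,-.0005]),
([-.792589,.38895,1.457983,.385602,1.768052,-.885668],[518.4,-198.9,247.0],[-1.793,-1.937,-.563]),
(st["q"],st["tcp_pos"],st["tool_rot"])]
E
python3 - <<'E'
from kin import *
np.set_printoptions(precision=3,suppress=True)
for q,p,r in D: print((fkR(q).inv()*R.from_rotvec(r)).as_rotvec(), D[-1][0] if q is D[-1][0] else "")
A=[];B=[]
for q,p,r in D:
    c=[rz(q[0]).apply(v) for v in np.eye(3)]+[(rz(q[0])*ry(q[1])).apply([0,0,1]),(rz(q[0])*ry(q[1]+q[2])).apply([1,0,0]),(rz(q[0])*ry(q[1]+q[2])).apply([0,0,1]),R.from_rotvec(r).apply([0,0,1])]
    A.append(np.array(c).T);B.append(p)
A=np.vstack(A);B=np.hstack(B);x,res,rk,sv=np.linalg.lstsq(A,B,rcond=None)
print("a1,dy,h,L1,e,L2,Lt",x,rk,sv,A@x-B)
E
```

```text
[-0.     0.     1.571] 
[-0.    -0.     1.571] 
[0.    0.    1.571] 
[-0.     0.     1.571] [-0.271  0.126  2.022 -1.125  0.981  0.32 ]
a1,dy,h,L1,e,L2,Lt [ -0.293 117.685 313.312 438.49   85.627 514.897 303.352] 7 [3.877 2.827 2.008 0.908 0.274 0.185 0.113] [-0.196 -0.08  -0.369  0.162  0.07   0.105  0.069 -0.079  0.313 -0.031
 -0.016 -0.049]
```

Kinematics identified, with residuals under 0.4 mm. Next I'll scan the feasible placing yaws.

```bash
cat >> kin.py <<'E'
X=[-.293,117.685,313.312,438.49,85.627,514.897,303.352]
lo=np.array([-2.99,-.89,.3,-1.14,0,-3.12]);hi=np.array([2.99,2.07,2.58,4.28,2.63,3.12])
def fk(q):
    Rr=fkR(q)*rz(np.pi/2); A=rz(q[0])
    return A.apply(X[:3])+(A*ry(q[1])).apply([0,0,X[3]])+(A*ry(q[1]+q[2])).apply([X[4],0,X[5]])+Rr.apply([0,0,X[6]]),Rr
def ik(p,Rt,q0s):
    best=None
    for q0 in q0s:
        f=lambda q:np.r_[(fk(q)[0]-p)/100,(fk(q)[1].inv()*Rt).as_rotvec()]
        s=least_squares(f,np.clip(q0,lo+1e-3,hi-1e-3),bounds=(lo,hi))
        if best is None or s.cost<best.cost: best=s
    return best.cost<1e-8,best.x
E
python3 - <<'E'
from kin import *
np.set_printoptions(precision=2,suppress=True)
q0s=[D[3][0],[0,.2,1.6,1,1.3,0],[0,.2,1.6,0,1.0,2.],[0,.2,1.6,1.5,1.3,-2],[0,.2,1.6,.5,1.3,2.5]]
for nm,P,t in [("near",(452.5,32.3),-53),("far",(615.2,11.7),-53),("far",(615.2,11.7),-43)]:
  for yaw in [-7,20,40,60,80,120,150,173,190,210]:
    o=[]
    for z in (50,150):
        Rt=rot(yaw,t); p=np.array([*P,z])+11*Rt.as_matrix()[:,2]
        ok,q=ik(p,Rt,q0s); o+=[ok,q]
    print(nm,t,yaw,*o)
E
```

```text
near -53 -7 True [ 0.29  0.63  1.79 -0.86  1.33  0.89] True [ 0.29  0.43  1.8  -0.83  1.45  0.76]
near -53 20 False [ 0.32  0.5   2.02 -1.14  1.05  0.81] True [ 0.33  0.26  2.05 -1.07  1.14  0.62]
near -53 40 False [0.21 0.39 2.35 4.28 0.76 1.27] False [ 0.26  0.07  2.22 -1.14  0.86  0.37]
near -53 60 True [0.12 0.31 2.41 4.1  0.63 1.14] False [ 0.05 -0.17  2.41 -1.14  0.42 -0.05]
near -53 80 True [-0.21  0.24  2.55  3.09  0.57  1.59] False [-0.2  -0.28  2.58  2.96  0.08  1.73]
near -53 120 True [-0.79  0.28  2.47  1.52  0.88  2.06] True [-0.79 -0.17  2.51  1.21  0.97  2.57]
near -53 150 True [-0.79  0.41  2.21  1.01  1.14  2.13] True [-0.79  0.12  2.23  0.93  1.29  2.37]
near -53 173 True [-0.69  0.53  1.99  0.76  1.34  2.1 ] True [-0.69  0.29  2.01  0.74  1.49  2.25]
near -53 190 True [-0.6   0.61  1.83  0.61  1.48  2.05] True [-0.6   0.4   1.85  0.61  1.63  2.16]
near -53 210 True [-0.49  0.69  1.67  0.44  1.62  1.95] True [-0.49  0.51  1.68  0.45  1.77  2.02]
far -53 -7 True [ 0.19  0.83  1.4  -0.88  1.39  0.7 ] True [ 0.19  0.67  1.42 -0.87  1.48  0.59]
far -53 20 False [ 0.2   
[... 1127 characters left out ...]
99  0.74  0.08]
far -43 60 False [-0.03  0.4   2.   -1.14  0.33 -0.05] True [-0.01  0.19  2.03 -0.98  0.41 -0.24]
far -43 80 True [-0.17  0.37  2.12  3.15  0.09  1.56] True [-0.17  0.12  2.12 -0.01  0.16 -1.56]
far -43 120 True [-0.46  0.41  2.04  1.27  0.64  2.67] True [-0.46  0.18  2.04  1.02  0.73  3.  ]
far -43 150 True [-0.52  0.54  1.82  0.92  1.02  2.54] True [-0.52  0.35  1.82  0.85  1.14  2.71]
far -43 173 True [-0.5   0.66  1.61  0.72  1.29  2.41] True [-0.5   0.5   1.61  0.7   1.41  2.52]
far -43 190 True [-0.45  0.75  1.45  0.59  1.47  2.29] True [-0.45  0.6   1.45  0.59  1.59  2.38]
far -43 210 True [-0.38  0.85  1.27  0.44  1.65  2.13] True [-0.38  0.71  1.27  0.44  1.77  2.19]
```

```bash
python3 -m crank '[[-0.1,[0,0,0],[3.05,0,2.35]],[-0.1,[0,0,0],[3.05,0,2.35]],[-0.1,[0,0,0],[3.05,0,2.35]],[-0.1,[20,-5,-16],[0,0,0]],[-0.1,[28,-7,-22],[0,0,0]],[-0.1,[28,-7,-22],[0,0,0]],[-0.1,[28,-7,-22],[0,0,0]],[-0.1,[28,-7,-22],[0,0,0]],[-0.1,[28,-7,-22],[0,0,0]],[-0.1,[28,-7,-22],[0,0,0]]]'
python3 -m crank '[[-0.1,[20,-6,-16],[0,0,0]],[-0.1,[6,-2,-5],[0,0,0]],[-0.1,[0,0,0],[0,0,0]],[-0.1,[0,0,0],[0,0,0]],[-0.1,[0,0,0],[0,0,0]]]'
python3 - <<'E'
from h import *
np.set_printoptions(precision=2,suppress=True)
st=bot.read_state(); print(st["q"]); plan([452.5,32.3,150],rot(-7.2,-53),st)
for n in ["wrist","scene","side"]: cv2.imwrite(f"pics/{n}3.png",capture(n)[:,:,::-1])
print("egg est",st["tcp_pos"]+R.from_rotvec(st["tool_rot"]).apply([2.1,0,-12.3]))
a=cv2.imread("pics/side3.png")[110:260,180:380]; b=cv2.imread("pics/scene3.png")[130:280,130:330]
cv2.imwrite("pics/c3.png",np.hstack([cv2.resize(x,(400,300),interpolation=cv2.INTER_CUBIC) for x in (a,b)]))
E
```

```text
time: 7.55
tcp_pos: [456.8, -9.6, 152.5]
tool_rot: [1.791, 1.573, -0.886]
ft_force: [0.4, -0.0, -0.1]
finger_gap: 0.461
grasp_force: 29.6
time: 8.05
tcp_pos: [452.5, 21.5, 144.5]
tool_rot: [1.789, 1.571, -0.889]
ft_force: [-0.3, -0.4, -1.0]
finger_gap: 0.465
grasp_force: 29.6
[ 0.28  0.43  1.8  -0.83  1.45  0.76]
turn(tool,deg) [-0.02 -0.04 -0.21] then shift(tool) [ 2.1 -1.4 -0.8] or pre-turn shift [ 2.1 -1.4 -0.8] tcp [451.4  23.6 143.4]
egg est [453.95  32.5  150.26]
```

View pics/c3.png

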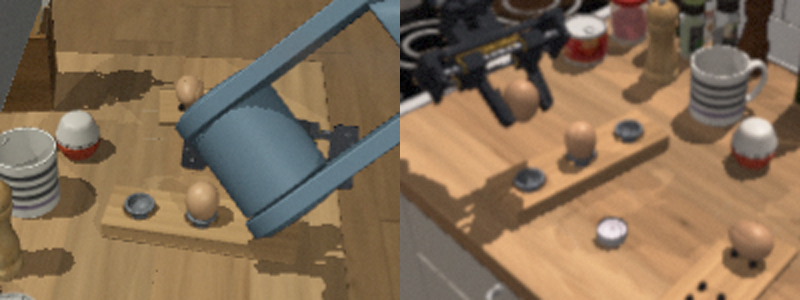

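The egg hangs upright, point down, at scene pixel (190.5,180). The near pocket rim is at (194.5,220). I'll cross-check these against the estimates.

```bash
python3 - <<'E'
from h import *
np.set_printoptions(precision=1,suppress=True)
S=cam("scene");V=cam("side")
print("egg",plane(S,[(190.5,180)],150),"near/far rim(32,34)",plane(S,[(194.5,220),(244,195.5)],33))
im=cv2.imread("pics/scene3.png");hsv=cv2.cvtColor(im,cv2.COLOR_BGR2HSV)
m=((hsv[:,:,1]<75)&(hsv[:,:,2]<170)).astype(np.uint8)
n,l,s,ce=cv2.connectedComponentsWithStats(m)
for i in range(1,n):
    if s[i,4]>40 and 180<ce[i][0]<260 and 185<ce[i][1]<230: print("S",s[i],ce[i],plane(S,[ce[i]]*2,[31,37]))
print("expected px for rim z33",proj(S,[[452.5,32.3,33],[615.2,11.7,33]]))
im=cv2.imread("pics/side0.png");hsv=cv2.cvtColor(im,cv2.COLOR_BGR2HSV)
m=((hsv[:,:,1]<75)&(hsv[:,:,2]<170)).astype(np.uint8)
n,l,s,ce=cv2.connectedComponentsWithStats(m)
for i in range(1,n):
    if s[i,4]>40 and 230<ce[i][0]<330 and 200<ce[i][1]<235: print("V",s[i],ce[i],plane(V,[ce[i]]*2,[31,37]))
E
```

```text
egg [[456.8  34.6 150. ]] near/far rim(32,34) [[447.8  23.7  33. ]
 [609.6   5.3  33. ]]
S [237 190  14  11 117] [243.9 194.7] [[613.6  10.   31. ]
 [608.3   4.6  37. ]]
S [214 205  14   9  49] [220.5 209.4] [[524.6   9.2  31. ]
 [520.    3.8  37. ]]
S [187 214  16  12 147] [194.2 219.3] [[450.3  28.2  31. ]
 [446.5  22.7  37. ]]
expected px for rim z33 [[193.8 217.6]
 [243.8 193.6]]
V [242 206  15  14 155] [249.2 212.1] [[614.4  11.5  31. ]
 [613.7  18.1  37. ]]
V [273 215  16   9  58] [279.9 219.8] [[533.4  34.8  31. ]
 [533.3  41.2  37. ]]
V [305 215  16  13 159] [312.1 221.1] [[451.9  33.5  31. ]
 [452.4  39.9  37. ]]
```

```bash
python3 -m crank '[[-0.1,[19,-2,19],[0,0,0]],[-0.1,[20,0,15],[0,0,0]],[-0.1,[16,0,12],[0,0,0]],[-0.1,[10,0,8],[0,0,0]],[-0.1,[4,0,3],[0,0,0]],[-0.1,[0,0,0],[0,0,0]],[-0.1,[0,0,0],[0,0,0]],[-0.1,[0,0,0],[0,0,0]]]'
python3 - <<'E'
from h import *
st=bot.read_state();print("egg est",st["tcp_pos"]+R.from_rotvec(st["tool_rot"]).apply([2.1,0,-12.3]),st["ft_force"])
im=capture("scene")[:,:,::-1]; im2=capture("wrist")[:,:,::-1]
cv2.imwrite("pics/c4.png",np.hstack([cv2.resize(im[150:250,150:283],(400,300),interpolation=cv2.INTER_CUBIC),cv2.resize(im2,(400,300))]))
E
```

```text
time: 9.0
tcp_pos: [450.6, 19.1, 55.5]
tool_rot: [1.788, 1.572, -0.887]
ft_force: [-0.2, 0.1, -0.7]
finger_gap: 0.464
grasp_force: 29.6
egg est [451.95507313  30.05842504  61.18878792] [-0.23951735  0.07254072 -0.66538663]
```

View pics/c4.png

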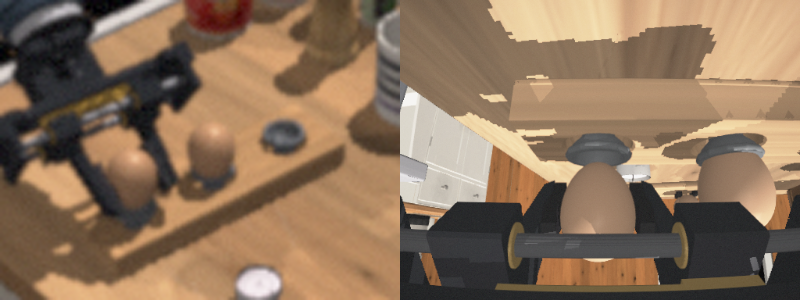

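The egg is centred over its ring in the wrist view (both near column 599) and still above it. Now I'll lower it by feel.

```bash
python3 -m crank '[[-0.1,[0.8,0,0.6],[0,0,0]],[-0.1,[0.8,0,0.6],[0,0,0]],[-0.1,[0.8,0,0.6],[0,0,0]],[-0.1,[0.8,0,0.6],[0,0,0]],[-0.1,[0,0,0],[0,0,0]],[-0.1,[0,0,0],[0,0,0]]]'
```

```text
time: 9.7
tcp_pos: [449.9, 18.9, 50.5]
tool_rot: [1.787, 1.573, -0.889]
ft_force: [-0.2, 0.4, 0.1]
finger_gap: 0.461
grasp_force: 29.6
```

```bash
python3 -m crank '[[-0.1,[0.8,0,0.6],[0,0,0]],[-0.1,[0.8,0,0.6],[0,0,0]],[-0.1,[0,0,0],[0,0,0]],[-0.1,[0,0,0],[0,0,0]]]'
```

```text
time: 10.1
tcp_pos: [449.9, 18.9, 48.6]
tool_rot: [1.787, 1.573, -0.889]
ft_force: [-0.4, -0.5, -0.9]
finger_gap: 0.462
grasp_force: 29.6
```

```bash
python3 -m crank '[[-0.1,[0.8,0,0.6],[0,0,0]],[-0.1,[0.4,0,0.3],[0,0,0]],[-0.1,[0,0,0],[0,0,0]],[-0.1,[0,0,0],[0,0,0]]]'
```

```text
time: 10.5
tcp_pos: [449.9, 18.9, 47.1]
tool_rot: [1.788, 1.573, -0.889]
ft_force: [0.3, 1.2, -0.8]
finger_gap: 0.461
grasp_force: 29.6
```

```bash
python3 -m crank '[[-0.1,[0.8,0,0.6],[0,0,0]],[-0.1,[0,0,0],[0,0,0]],[-0.1,[0,0,0],[0,0,0]]]'
```

```text
time: 10.8
tcp_pos: [449.9, 18.9, 46.1]
tool_rot: [1.787, 1.573, -0.889]
ft_force: [0.5, 0.4, -0.8]
finger_gap: 0.461
grasp_force: 29.6
```

```bash
python3 -m crank '[[-0.1,[0.8,0,0.6],[0,0,0]],[-0.1,[0,0,0],[0,0,0]],[-0.1,[0,0,0],[0,0,0]]]'
```

```text
time: 11.1
tcp_pos: [450.0, 18.9, 45.1]
tool_rot: [1.787, 1.573, -0.889]
ft_force: [-0.9, 0.0, -0.5]
finger_gap: 0.461
grasp_force: 29.6
```

```bash
python3 -m crank '[[-0.1,[0.8,0,0.6],[0,0,0]],[-0.1,[0,0,0],[0,0,0]],[-0.1,[0,0,0],[0,0,0]]]'
```

```text
time: 11.4
tcp_pos: [450.2, 19.0, 44.4]
tool_rot: [1.787, 1.572, -0.888]
ft_force: [0.2, 1.0, 2.3]
finger_gap: 0.462
grasp_force: 29.3
```

```bash
python3 -m crank '[[-0.1,[0.4,0,0.3],[0,0,0]],[-0.1,[0,0,0],[0,0,0]],[-0.1,[0,0,0],[0,0,0]],[-0.1,[0,0,0],[0,0,0]]]'; python3 - <<'E'
from h import *
for k in range(3):
    st=bot.read_state();print(st["ft_force"],st["wrist_torque"],st["tcp_pos"]); capture("scene")
E
```

```text
time: 11.8
tcp_pos: [450.4, 19.0, 44.1]
tool_rot: [1.787, 1.572, -0.888]
ft_force: [0.9, 2.1, 5.5]
finger_gap: 0.459
grasp_force: 29.1
[0.87483343 2.05248711 5.50635469] [-0.04671481  0.04893178 -0.07761207] [450.35704334  19.01336712  44.10550008]
[0.66457178 2.2449257  5.70536835] [0.00073144 0.08387288 0.00253243] [450.36435831  19.02741967  44.10775347]
[-0.15894635  3.30749557  5.77636548] [-0.0202183   0.06912707 -0.0251876 ] [450.35387832  19.00761853  44.09612978]
```

Contact is 5.7 N upward with about 2.5 N towards +y, so the egg touches the ring's -y wall. I'll shift it 1.5 mm towards +y and settle again.

```bash
python3 -m crank '[[-0.1,[0.4,0.2,-0.6],[0,0,0]],[-0.1,[0.5,0.2,-0.6],[0,0,0]],[-0.1,[0,0,0],[0,0,0]],[-0.1,[0,0,0],[0,0,0]]]'; python3 - <<'E'
from h import *
for k in range(3):
    st=bot.read_state();print(st["ft_force"],st["tcp_pos"]); capture("scene")
E
```

```text
time: 12.35
tcp_pos: [450.3, 20.3, 43.3]
tool_rot: [1.788, 1.573, -0.889]
ft_force: [0.3, 0.7, -0.1]
finger_gap: 0.467
grasp_force: 29.6
[ 0.26188348  0.74544467 -0.07388966] [450.32668247  20.31958572  43.27667518]
[ 0.51530718  0.32279621 -0.86994964] [450.36328287  20.32495994  43.3205292 ]
[ 0.3019628   0.32786134 -0.75833305] [450.3457376   20.32411058  43.35417393]
```

```bash
python3 -m crank '[[-0.1,[0.4,0,0.3],[0,0,0]],[-0.1,[0.4,0,0.3],[0,0,0]],[-0.1,[0,0,0],[0,0,0]],[-0.1,[0,0,0],[0,0,0]]]'; python3 - <<'E'
from h import *
for k in range(3):
    st=bot.read_state();print(st["ft_force"],st["tcp_pos"]); capture("scene")
E
```

```text
time: 12.9
tcp_pos: [450.7, 20.4, 42.7]
tool_rot: [1.787, 1.573, -0.889]
ft_force: [0.3, 0.7, 0.6]
finger_gap: 0.462
grasp_force: 29.5
[0.28545459 0.71888944 0.63914006] [450.68123919  20.3654893   42.68949885]
[1.31680072 0.23149361 0.52731327] [450.64631268  20.33282311  42.66850074]
[ 1.47614869  0.06476705 -0.41093045] [450.64401922  20.37770856  42.65576416]
```

```bash
python3 -m crank '[[-0.1,[0.2,0.6,-0.2],[0,0,0]],[-0.1,[0.4,0,0.3],[0,0,0]],[-0.1,[0,0,0],[0,0,0]],[-0.1,[0,0,0],[0,0,0]]]'; python3 - <<'E'
from h import *
for k in range(3):
    st=bot.read_state();print(st["ft_force"],st["tcp_pos"]); capture("scene")
E
```

```text
time: 13.45
tcp_pos: [451.1, 20.6, 42.0]
tool_rot: [1.788, 1.573, -0.889]
ft_force: [1.0, -0.2, -0.9]
finger_gap: 0.466
grasp_force: 29.6
[ 0.98454251 -0.23467618 -0.85781895] [451.09025665  20.55110412  41.98057381]
[1.09927151 0.20158743 0.14671239] [451.10073176  20.58285235  41.99068819]
[ 0.54117481  0.33026306 -0.40330917] [451.10746235  20.5757652   41.99939372]
```

```bash
python3 -m crank '[[-0.1,[0.4,0,0.3],[0,0,0]],[-0.1,[0.4,0,0.3],[0,0,0]],[-0.1,[0,0,0],[0,0,0]],[-0.1,[0,0,0],[0,0,0]]]'; python3 - <<'E'
from h import *
for k in range(3):
    st=bot.read_state();print(st["ft_force"],st["tcp_pos"]); capture("scene")
E
```

```text
time: 14.0
tcp_pos: [451.3, 20.6, 41.5]
tool_rot: [1.787, 1.572, -0.889]
ft_force: [-0.4, 1.4, 4.2]
finger_gap: 0.463
grasp_force: 29.1
[-0.42965884  1.41343694  4.22092173] [451.27339213  20.579632    41.50419684]
[-0.50341699  1.27406703  5.53722836] [451.2825882   20.559099    41.50211328]
[-1.69996834  1.82693251  5.36661506] [451.26940146  20.55965627  41.50104783]
```

```bash
python3 -m crank '[[-0.1,[0.4,-0.2,-0.5],[0,0,0]],[-0.1,[0,0,0],[0,0,0]],[-0.1,[0.3,0,0.2],[0,0,0]],[-0.1,[0,0,0],[0,0,0]],[-0.1,[0,0,0],[0,0,0]]]'; python3 - <<'E'
from h import *
for k in range(3):
    st=bot.read_state();print(st["ft_force"],st["tcp_pos"]); im=capture("wrist")
im2=capture("side")[:,:,::-1];im=im[:,:,::-1]
cv2.imwrite("pics/c5.png",np.hstack([cv2.resize(im2[150:270,230:390],(400,300),interpolation=cv2.INTER_CUBIC),cv2.resize(im[100:350,100:433],(400,300))]))
E
```

```text
time: 14.65
tcp_pos: [451.2, 20.8, 41.4]
tool_rot: [1.787, 1.571, -0.89]
ft_force: [-0.6, -1.2, 6.1]
finger_gap: 0.462
grasp_force: 29.3
[-0.5510523  -1.16331046  6.1002562 ] [451.24723275  20.81149247  41.37957672]
[-0.20749102 -0.78469844  6.80198949] [451.27078055  20.83087046  41.41329636]
[-0.39275214 -2.15272025  6.53565113] [451.25306799  20.81911833  41.39248716]
```

View pics/c5.png

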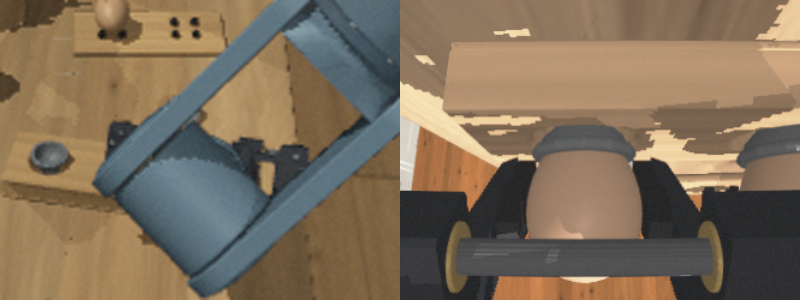

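The egg sits down in the ring: the vertical force is about 6 N and the sideways force reverses sign when I nudge it. I'll release slowly and back out along the tool axis.

```bash
python3 -m crank '[[-0.1,[-0.3,0.1,0.1],[0,0,0]],[-0.06,[0,0,0],[0,0,0]],[-0.03,[0,0,0],[0,0,0]],[0.0,[0,0,0],[0,0,0]],[0.03,[0,0,0],[0,0,0]],[0.08,[0,0,0],[0,0,0]],[0.15,[0,0,0],[0,0,0]],[0.25,[0,0,0],[0,0,0]],[0.3,[0,0,0],[0,0,0]],[0.3,[0,0,0],[0,0,0]]]'
python3 -m crank '[[0.3,[0,0,-5],[0,0,0]],[0.3,[0,0,-15],[0,0,0]],[0.3,[0,0,-25],[0,0,0]],[0.3,[0,0,-30],[0,0,0]],[0.3,[0,0,-30],[0,0,0]],[0.3,[0,0,-30],[0,0,0]],[0.3,[0,0,0],[0,0,0]]]'
python3 - <<'E'
from h import *
np.set_printoptions(precision=1,suppress=True)
im=capture("wrist")[:,:,::-1]; im2=capture("scene")[:,:,::-1]; st=bot.read_state(); print(st["tcp_pos"],st["q"],st["ft_force"])
cv2.imwrite("pics/w6.png",im); cv2.imwrite("pics/s6.png",im2)
cv2.imwrite("pics/c6.png",np.hstack([cv2.resize(im2[130:250,150:310],(400,300),interpolation=cv2.INTER_CUBIC),cv2.resize(im,(400,300))]))
E
```

```text
time: 15.85
tcp_pos: [451.1, 21.0, 40.9]
tool_rot: [1.788, 1.573, -0.889]
ft_force: [-0.3, 1.3, 0.7]
finger_gap: 0.646
grasp_force: 0.0
time: 16.55
tcp_pos: [466.7, 131.7, 125.2]
tool_rot: [1.788, 1.574, -0.879]
ft_force: [0.5, -0.5, 0.4]
finger_gap: 0.649
grasp_force: 0.0
[464.7 128.9 122.6] [ 0.4  0.6  1.6 -0.7  1.6  0.8] [ 0.2 -0.2  0. ]
```

View pics/c6.png

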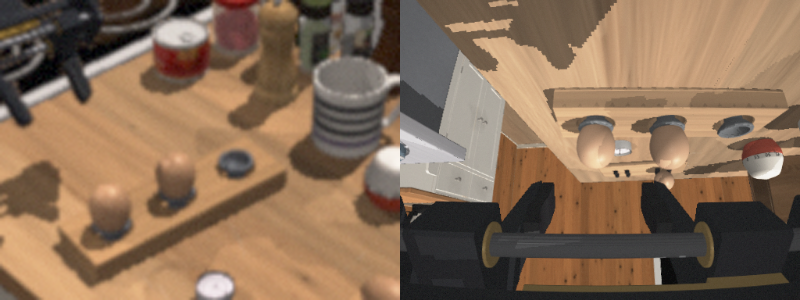

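Egg 1 stands upright in the near pocket, and egg_3 is undisturbed. The far ring is clear. Next is egg 2.

```bash
python3 -m crank '[[0.6,[-16,0,-12],[0,0,0]],[0.6,[-24,0,-18],[0,0,0]],[0.6,[-24,0,-18],[0,0,0]],[0.6,[-24,0,-18],[0,0,0]],[0.6,[0,0,0],[0,8,0]],[0.6,[0,0,0],[0,8,0]],[0.6,[0,0,0],[0,8,0]],[0.6,[0,0,0],[0,8,0]],[0.6,[0,0,0],[0,8,0]],[0.6,[0,0,0],[0,8,0]]]'
python3 -m crank '[[0.6,[0,0,0],[0,8,0]],[0.6,[0,0,0],[0,8,0]],[0.6,[0,0,0],[0,8,0]],[0.6,[0,0,0],[0,8,0]],[0.6,[0,0,0],[0,8,0]],[0.6,[0,0,0],[0,0,0]],[0.6,[0,0,0],[0,0,0]],[0.6,[0,0,0],[0,0,0]]]'
python3 - <<'E'
from h import *
st=bot.read_state(); Rt=rot(4.3,35); print(st["q"])
plan(np.array([564.6,-245.2,35]),Rt,st); plan(np.array([564.6,-245.2,35])-70*Rt.as_matrix()[:,2],Rt,st)
E
```

```text
time: 17.65
tcp_pos: [463.8, 127.3, 231.9]
tool_rot: [2.315, 2.038, -0.092]
ft_force: [-0.3, 0.2, -0.7]
finger_gap: 0.8
grasp_force: 0.0
time: 18.45
tcp_pos: [464.1, 127.9, 232.1]
tool_rot: [-2.003, -1.766, -0.631]
ft_force: [0.5, 0.3, 0.2]
finger_gap: 0.8
grasp_force: 0.0
[-0.36806555 -0.04097075  1.99166811  0.59986298  1.39154893 -0.41370832]
turn(tool,deg) [ 6.68  0.13 -9.39] then shift(tool) [-424.    72.2  -45.3] or pre-turn shift [-406.2  144.9  -31.6] tcp [ 564.1 -238.9   26. ]
turn(tool,deg) [ 6.68  0.13 -9.39] then shift(tool) [-424.    72.2 -115.3] or pre-turn shift [-405.7  153.1 -101.2] tcp [ 567.1 -278.9   83.3]
```

```bash
python3 -m crank '[[0.6,[0,0,0],[3.34,0.07,-4.7]],[0.6,[0,0,0],[3.34,0.06,-4.69]],[0.6,[-24,4,-7],[0,0,0]],[0.6,[-42,7,-11.5],[0,0,0]],[0.6,[-42,7,-11.5],[0,0,0]],[0.6,[-42,7,-11.5],[0,0,0]],[0.6,[-42,7,-11.5],[0,0,0]],[0.6,[-42,7,-11.5],[0,0,0]],[0.6,[-42,7,-11.5],[0,0,0]],[0.6,[-42,7,-11.5],[0,0,0]]]'
python3 -m crank '[[0.6,[-42,7,-11.5],[0,0,0]],[0.6,[-42,7,-11.5],[0,0,0]],[0.6,[-22,5,-5],[0,0,0]],[0.6,[0,0,0],[0,0,0]],[0.6,[0,0,0],[0,0,0]],[0.6,[0,0,0],[0,0,0]]]'
python3 - <<'E'
from h import *
st=bot.read_state(); im=capture("wrist")[:,:,::-1]; cv2.imwrite("pics/w7.png",im)
plan(np.array([564.6,-245.2,35]),rot(4.3,35),st)
W=cam("wrist",st); print(proj(W,[[564.5,-243.6,35]]))
hsv=cv2.cvtColor(im,cv2.COLOR_BGR2HSV); a=cv2.GaussianBlur(im,(5,5),0)
# egg outline: compare egg colour (pinker: R-B relation) near predicted
x,y=proj(W,[[564.5,-243.6,35]])[0].astype(int); print(hsv[y,x],hsv[y,x-60],hsv[y,x+55],hsv[y-60,x])
E
```

```text
time: 19.45
tcp_pos: [541.6, -178.4, 120.5]
tool_rot: [-1.791, -1.936, -0.565]
ft_force: [0.5, -0.1, 2.2]
finger_gap: 0.8
grasp_force: 0.0
time: 20.05
tcp_pos: [567.5, -277.1, 83.4]
tool_rot: [-1.79, -1.934, -0.567]
ft_force: [0.0, -1.6, -0.5]
finger_gap: 0.799
grasp_force: 0.0
turn(tool,deg) [-0.03 -0.1   0.12] then shift(tool) [-1.6 -0.5 69.1] or pre-turn shift [-1.7 -0.5 69. ] tcp [ 564.1 -238.9   26. ]
[[253.36625708 213.02809222]]
[ 14  85 224] [ 15 101 206] [ 14  99 201] [ 14  98 161]
```

```bash
python3 - <<'E'
from h import *
im=cv2.imread("pics/w7.png"); lab=cv2.cvtColor(cv2.bilateralFilter(im,7,25,5),cv2.COLOR_BGR2LAB).astype(int)
for y in (200,213,225):
    print(y,[tuple(lab[y,x]) for x in range(205,306,5)])
E
```

```text
200 [(np.int64(167), np.int64(138), np.int64(152)), (np.int64(166), np.int64(138), np.int64(153)), (np.int64(97), np.int64(133), np.int64(143)), (np.int64(96), np.int64(134), np.int64(142)), (np.int64(112), np.int64(135), np.int64(143)), (np.int64(140), np.int64(137), np.int64(146)), (np.int64(161), np.int64(138), np.int64(149)), (np.int64(179), np.int64(139), np.int64(150)), (np.int64(190), np.int64(138), np.int64(151)), (np.int64(189), np.int64(139), np.int64(151)), (np.int64(189), np.int64(139), np.int64(152)), (np.int64(191), np.int64(138), np.int64(152)), (np.int64(188), np.int64(139), np.int64(152)), (np.int64(183), np.int64(139), np.int64(152)), (np.int64(172), np.int64(138), np.int64(150)), (np.int64(155), np.int64(138), np.int64(149)), (np.int64(169), np.int64(138), np.int64(152)), (np.int64(169), np.int64(137), np.int64(153)), (np.int64(169), np.int64(137), np.int64(153)), (np.int64(169), np.int64(138), np.int64(152)), (np.int64(170), np.int64(138), np.int64(153))]
213 [(np.int64(104), np.int64(134), np.int64(143)), (np.int64(105), np.int64(134), np.int64(143)), (np.int64(1
[... 1168 characters left out ...]
int64(151), np.int64(137), np.int64(148)), (np.int64(164), np.int64(138), np.int64(149)), (np.int64(174), np.int64(139), np.int64(150)), (np.int64(186), np.int64(138), np.int64(151)), (np.int64(197), np.int64(137), np.int64(150)), (np.int64(194), np.int64(138), np.int64(151)), (np.int64(185), np.int64(139), np.int64(151)), (np.int64(176), np.int64(139), np.int64(151)), (np.int64(168), np.int64(139), np.int64(150)), (np.int64(154), np.int64(137), np.int64(148)), (np.int64(169), np.int64(137), np.int64(153)), (np.int64(171), np.int64(137), np.int64(153)), (np.int64(171), np.int64(137), np.int64(153)), (np.int64(172), np.int64(137), np.int64(153)), (np.int64(172), np.int64(138), np.int64(154))]
```

Egg 2 spans columns 222 to 283, so its centre at 252.5 matches the prediction. I'll grasp it now.

```bash
python3 -m crank '[[0.6,[-1.5,-1,20],[0,0,0]],[0.6,[0,0,20],[0,0,0]],[0.6,[0,0,15],[0,0,0]],[0.6,[0,0,12],[0,0,0]],[0.4,[0,0,0],[0,0,0]],[0.25,[0,0,0],[0,0,0]],[0.15,[0,0,0],[0,0,0]],[0.08,[0,0,0],[0,0,0]],[0.03,[0,0,0],[0,0,0]],[0.0,[0,0,0],[0,0,0]]]'
python3 -m crank '[[-0.03,[0,0,0],[0,0,0]],[-0.06,[0,0,0],[0,0,0]],[-0.1,[0,0,0],[0,0,0]],[-0.1,[0,0,0],[0,0,0]]]'
python3 - <<'E'
from h import *
st=bot.read_state(); print(R.from_rotvec(st["tool_rot"]).inv().apply(np.array([564.4,-243.6,35])-st["tcp_pos"]),st["finger_gap"],st["grasp_force"])
E
```

```text
time: 21.1
tcp_pos: [563.4, -242.3, 27.3]
tool_rot: [-1.793, -1.932, -0.568]
ft_force: [-0.3, 0.1, 0.3]
finger_gap: 0.499
grasp_force: 0.0
time: 21.5
tcp_pos: [563.5, -242.1, 27.2]
tool_rot: [-1.793, -1.932, -0.568]
ft_force: [1.5, -0.8, 0.9]
finger_gap: 0.47
grasp_force: 30.0
[ 3.16486625  0.81031886 -7.30482668] 0.4696684682248313 30.002983286976814
```

```bash
python3 -m crank '[[-0.1,[3,0,-4],[0,0,0]],[-0.1,[9,0,-12],[0,0,0]],[-0.1,[17,0,-25],[0,0,0]],[-0.1,[17,0,-25],[0,0,0]],[-0.1,[17,0,-25],[0,0,0]],[-0.1,[17,0,-25],[0,0,0]],[-0.1,[17,0,-25],[0,0,0]],[-0.1,[11,0,-15],[0,0,0]],[-0.1,[0,0,0],[-3.34,0,4.7]],[-0.1,[0,0,0],[-3.34,0,4.69]]]'
python3 - <<'E'
from kin import *
np.set_printoptions(precision=2,suppress=True)
q=D[3][0]; print(q)
p=np.array([563,-244,217])
for t in range(35,-54,-11): ok,q=ik(p,rot(-7.2,t),[q]); print(t,ok,q)
E
```

```text
time: 22.5
tcp_pos: [563.6, -243.3, 217.9]
tool_rot: [-2.005, -1.762, -0.636]
ft_force: [0.3, 0.2, -0.5]
finger_gap: 0.469
grasp_force: 30.0
[-0.83  0.49  1.38  0.46  1.68 -0.75]
35 True [-0.83  0.49  1.38  0.46  1.68 -0.75]
24 True [-0.77  0.41  1.43  0.33  1.56 -0.69]
13 True [-0.7   0.35  1.48  0.19  1.44 -0.61]
2 True [-0.62  0.3   1.53  0.03  1.33 -0.5 ]
-9 True [-0.53  0.27  1.57 -0.15  1.24 -0.36]
-20 True [-0.44  0.27  1.61 -0.36  1.18 -0.19]
-31 True [-0.35  0.29  1.64 -0.58  1.16 -0.  ]
-42 True [-0.27  0.33  1.66 -0.8   1.17  0.19]
-53 True [-0.21  0.39  1.67 -1.01  1.22  0.36]
```

```bash
python3 -m crank '[[-0.1,[0,0,0],[0,-4,0]],[-0.1,[0,0,0],[0,-8,0]],[-0.1,[0,0,0],[0,-8,0]],[-0.1,[0,0,0],[0,-8,0]],[-0.1,[0,0,0],[0,-8,0]],[-0.1,[0,0,0],[0,-8,0]],[-0.1,[0,0,0],[0,-8,0]],[-0.1,[0,0,0],[0,-8,0]],[-0.1,[0,0,0],[0,-8,0]],[-0.1,[0,0,0],[0,-8,0]]]'
python3 -m crank '[[-0.1,[0,0,0],[0,-8,0]],[-0.1,[0,0,0],[0,-4,0]],[-0.1,[0,0,0],[0,0,0]],[-0.1,[0,0,0],[0,0,0]]]'
python3 - <<'E'
from h import *
st=bot.read_state(); Rt=rot(-7.2,-53); print((R.from_rotvec(st["tool_rot"]).inv()*Rt).as_rotvec(degrees=True))
for z in (130,62): print(z,Rt.inv().apply(np.array([615.2,11.7,z])-Rt.apply([3.2,0,-7.3])-st["tcp_pos"]).round(1))
E
```

```text
time: 23.5
tcp_pos: [563.6, -242.8, 218.2]
tool_rot: [1.929, 1.697, -0.72]
ft_force: [-0.8, -0.5, -1.7]
finger_gap: 0.468
grasp_force: 30.0
time: 23.9
tcp_pos: [563.2, -243.0, 216.6]
tool_rot: [1.79, 1.576, -0.886]
ft_force: [-0.1, -0.3, -0.9]
finger_gap: 0.47
grasp_force: 30.0
[ 0.01574433 -0.25233635 -0.08674768]
130 [ 222.    19.7 -147.6]
62 [ 276.3   19.7 -106.7]
```

```bash
python3 -m crank '[[-0.1,[18,2,-12],[0,0,0]],[-0.1,[28,2.5,-19],[0,0,0]],[-0.1,[28,2.5,-19],[0,0,0]],[-0.1,[28,2.5,-19],[0,0,0]],[-0.1,[28,2.5,-19],[0,0,0]],[-0.1,[28,2.5,-19],[0,0,0]],[-0.1,[28,2.5,-19],[0,0,0]],[-0.1,[22,2,-14],[0,0,0]],[-0.1,[14,0.5,-8],[0,0,0]],[-0.1,[0,0,0],[0,0,0]]]'
python3 -m crank '[[-0.1,[20,0,15],[0,0,0]],[-0.1,[18,0,14],[0,0,0]],[-0.1,[10,0,8],[0,0,0]],[-0.1,[4,0,3],[0,0,0]],[-0.1,[0,0,0],[0,0,0]],[-0.1,[0,0,0],[0,0,0]],[-0.1,[0,0,0],[0,0,0]]]'
python3 - <<'E'
from h import *
for k in range(3):
    st=bot.read_state(); print(st["tcp_pos"],st["ft_force"],"egg",st["tcp_pos"]+R.from_rotvec(st["tool_rot"]).apply([3.2,0,-7.3])); im=capture("wrist")
cv2.imwrite("pics/w8.png",im[:,:,::-1]); cv2.imwrite("pics/s8.png",capture("scene")[:,:,::-1])
E
```

```text
time: 24.9
tcp_pos: [614.9, 5.1, 129.0]
tool_rot: [1.789, 1.576, -0.886]
ft_force: [-0.1, 0.3, 0.2]
finger_gap: 0.474
grasp_force: 30.0
time: 25.6
tcp_pos: [615.4, 3.7, 64.9]
tool_rot: [1.79, 1.573, -0.885]
ft_force: [-0.8, -0.0, -0.6]
finger_gap: 0.472
grasp_force: 30.0
[615.3754006    3.72514089  64.93051895] [-8.14534946e-01 -8.09552735e-04 -6.31935691e-01] egg [616.34665609  11.41441096  66.79110719]
[615.26873025   3.76439318  64.78975951] [ 0.66847471 -0.16008645 -0.74575823] egg [616.23955533  11.45388607  66.64965137]
[615.15610916   3.81980536  64.5996592 ] [-0.13003851  0.16780976 -0.13431837] egg [616.12725987  11.50919859  66.45979309]
```

```bash
python3 -m crank '[[-0.1,[1.6,-0.8,1.2],[0,0,0]],[-0.1,[1.6,0,1.2],[0,0,0]],[-0.1,[1.6,0,1.2],[0,0,0]],[-0.1,[0.8,0,0.6],[0,0,0]],[-0.1,[0.8,0,0.6],[0,0,0]],[-0.1,[0,0,0],[0,0,0]],[-0.1,[0,0,0],[0,0,0]]]'
```

```text
time: 26.5
tcp_pos: [613.9, 3.8, 55.6]
tool_rot: [1.789, 1.574, -0.887]
ft_force: [0.4, 1.0, -0.5]
finger_gap: 0.473
grasp_force: 30.0
```

```bash
python3 -m crank '[[-0.1,[0.8,0,0.6],[0,0,0]],[-0.1,[0.8,0,0.6],[0,0,0]],[-0.1,[0,0,0],[0,0,0]],[-0.1,[0,0,0],[0,0,0]]]'
```

```text
time: 26.9
tcp_pos: [613.8, 3.8, 53.6]
tool_rot: [1.789, 1.574, -0.887]
ft_force: [-0.8, 0.3, 0.0]
finger_gap: 0.472
grasp_force: 30.0
```

```bash
python3 -m crank '[[-0.1,[0.8,0,0.6],[0,0,0]],[-0.1,[0,0,0],[0,0,0]],[-0.1,[0,0,0],[0,0,0]]]'
```

```text
time: 27.2
tcp_pos: [613.8, 3.8, 52.6]
tool_rot: [1.789, 1.574, -0.887]
ft_force: [-0.2, 0.0, -0.2]
finger_gap: 0.47
grasp_force: 30.0
```

```bash
python3 -m crank '[[-0.1,[0.8,0,0.6],[0,0,0]],[-0.1,[0,0,0],[0,0,0]],[-0.1,[0,0,0],[0,0,0]]]'
```

```text
time: 27.5
tcp_pos: [613.8, 3.8, 51.6]
tool_rot: [1.789, 1.574, -0.888]
ft_force: [0.0, -0.7, -0.1]
finger_gap: 0.471
grasp_force: 30.0
```

```bash
python3 -m crank '[[-0.1,[0.8,0,0.6],[0,0,0]],[-0.1,[0,0,0],[0,0,0]],[-0.1,[0,0,0],[0,0,0]]]'
```

```text
time: 27.8
tcp_pos: [613.8, 3.8, 50.6]
tool_rot: [1.789, 1.574, -0.887]
ft_force: [-0.2, -1.2, -0.0]
finger_gap: 0.472
grasp_force: 30.0
```

```bash
python3 -m crank '[[-0.1,[0.8,0,0.6],[0,0,0]],[-0.1,[0,0,0],[0,0,0]],[-0.1,[0,0,0],[0,0,0]]]'
```

```text
time: 28.1
tcp_pos: [613.9, 3.9, 49.6]
tool_rot: [1.789, 1.574, -0.887]
ft_force: [0.8, 0.2, -0.4]
finger_gap: 0.469
grasp_force: 30.0
```

```bash
python3 -m crank '[[-0.1,[0.8,0,0.6],[0,0,0]],[-0.1,[0,0,0],[0,0,0]],[-0.1,[0,0,0],[0,0,0]]]'
```

```text
time: 28.4
tcp_pos: [614.2, 3.9, 48.9]
tool_rot: [1.789, 1.574, -0.887]
ft_force: [1.5, -0.2, 0.6]
finger_gap: 0.471
grasp_force: 30.0
```

```bash
python3 -m crank '[[-0.1,[0.6,0,0.45],[0,0,0]],[-0.1,[0,0,0],[0,0,0]],[-0.1,[0,0,0],[0,0,0]]]'
```

```text
time: 28.7
tcp_pos: [614.3, 3.9, 48.4]
tool_rot: [1.789, 1.574, -0.887]
ft_force: [1.9, 0.1, 2.9]
finger_gap: 0.472
grasp_force: 30.0
```

Contact is on the -x side of the ring, so I'll shift about 1 mm towards +x and lower further.

```bash
python3 -m crank '[[-0.1,[0,1,0],[0,0,0]],[-0.1,[0,0,0],[0,0,0]],[-0.1,[0.5,0,0.4],[0,0,0]],[-0.1,[0,0,0],[0,0,0]],[-0.1,[0,0,0],[0,0,0]]]'
```

```text
time: 29.2
tcp_pos: [614.5, 3.8, 48.3]
tool_rot: [1.789, 1.573, -0.889]
ft_force: [-2.1, 2.0, 8.6]
finger_gap: 0.467
grasp_force: 30.0
```

```bash
python3 -m crank '[[-0.1,[0.4,0,0.3],[0,0,0]],[-0.1,[0,0,0],[0,0,0]],[-0.1,[0,0,0],[0,0,0]]]'
```

```text
time: 29.5
tcp_pos: [614.6, 3.8, 48.2]
tool_rot: [1.789, 1.572, -0.889]
ft_force: [-2.6, 2.0, 10.2]
finger_gap: 0.467
grasp_force: 30.0
```

```bash
python3 -m crank '[[-0.1,[-0.4,0,-0.3],[0,0,0]],[-0.1,[0.4,-0.4,-0.5],[0,0,0]],[-0.1,[0,0,0],[0,0,0]],[-0.1,[0,0,0],[0,0,0]]]'; python3 - <<'E'
from h import *
for k in range(3):
    st=bot.read_state(); print(st["tcp_pos"],st["ft_force"],st["wrist_torque"]); im=capture("wrist")
cv2.imwrite("pics/w9.png",im[:,:,::-1])
E
```

```text
time: 29.9
tcp_pos: [614.5, 4.0, 48.3]
tool_rot: [1.789, 1.572, -0.889]
ft_force: [-0.1, -1.6, 7.2]
finger_gap: 0.47
grasp_force: 30.0
[614.48053639   3.96419606  48.2617307 ] [-0.1249578  -1.58205935  7.1512664 ] [-0.55923674  0.12889985 -0.10886475]
[614.48071742   3.94669909  48.22987961] [-0.93120538 -0.31687993  6.67752859] [-0.53672856  0.1694117  -0.08856404]
[614.49402159   3.95656435  48.25495595] [-0.4542311  -0.69548721  7.56373875] [-0.54167862  0.15705952 -0.00325059]
```

```bash
python3 - <<'E'
from h import *
a=cv2.imread("pics/w9.png")[110:340,100:407]; b=capture("scene")[:,:,::-1][140:230,190:310]
cv2.imwrite("pics/c9.png",np.hstack([cv2.resize(b,(400,300),interpolation=cv2.INTER_CUBIC),cv2.resize(a,(400,300))]))
E
```

```text
(no output)
```

View pics/c9.png

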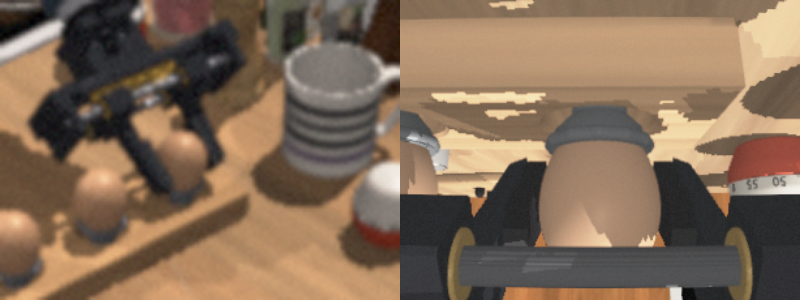

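The egg sits centred in the far ring (egg and ring both near column 600) and is upright. Releasing now.

```bash
python3 -m crank '[[-0.1,[-0.25,0,-0.2],[0,0,0]],[-0.06,[0,0,0],[0,0,0]],[-0.03,[0,0,0],[0,0,0]],[0.0,[0,0,0],[0,0,0]],[0.03,[0,0,0],[0,0,0]],[0.08,[0,0,0],[0,0,0]],[0.15,[0,0,0],[0,0,0]],[0.25,[0,0,0],[0,0,0]],[0.3,[0,0,0],[0,0,0]],[0.3,[0,0,0],[0,0,0]]]'
python3 -m crank '[[0.3,[0,0,-5],[0,0,0]],[0.3,[0,0,-15],[0,0,0]],[0.3,[0,0,-25],[0,0,0]],[0.3,[0,0,-30],[0,0,0]],[0.3,[0,0,-30],[0,0,0]],[0.3,[0,0,-20],[0,0,0]],[0.3,[0,0,0],[0,0,0]],[0.3,[0,0,0],[0,0,0]]]'
python3 - <<'E'
from h import *
np.set_printoptions(precision=1,suppress=True)
st=bot.read_state(); W=cam("wrist",st); im=capture("wrist")[:,:,::-1]; cv2.imwrite("pics/w10.png",im)
S=cam("scene"); s=capture("scene")[:,:,::-1]; cv2.imwrite("pics/s10.png",s)
P=np.array([[452.5,32,46.8],[533.9,22,49.5],[615.5,11.7,50]])
for nm,C,I in (("wrist",W,im),("scene",S,s)):
    hsv=cv2.cvtColor(I,cv2.COLOR_BGR2HSV)
    for z in (-15,22): 
        q=proj(C,P+[0,0,z]); print(nm,z,q.round(),[tuple(hsv[int(round(v)),int(round(u))]) if 0<=u<512 and 0<=v<384 else None for u,v in q])
# egg template: compare first-egg patch to others in scene
q=proj(S,P).round().astype(int); g=cv2.cvtColor(s,cv2.COLOR_BGR2GRAY)
u,v=q[1]; T=s[v-13:v+8,u-8:u+9]
for i in (0,2):
    u,v=q[i]; A=s[v-22:v+18,u-18:u+19]; r=cv2.matchTemplate(A,T,cv2.TM_CCOEFF_NORMED); print(i,cv2.minMaxLoc(r), "expected loc",(10,9))
E
```

```text
time: 31.1
tcp_pos: [614.5, 4.4, 47.5]
tool_rot: [1.789, 1.574, -0.887]
ft_force: [0.2, 0.6, 0.3]
finger_gap: 0.654
grasp_force: 0.0
time: 31.9
tcp_pos: [627.0, 103.9, 123.3]
tool_rot: [1.788, 1.575, -0.886]
ft_force: [-0.1, 0.3, -0.2]
finger_gap: 0.65
grasp_force: 0.0
wrist -15 [[ 70. 166.]
 [159. 168.]
 [254. 168.]] [(np.uint8(14), np.uint8(85), np.uint8(138)), (np.uint8(13), np.uint8(88), np.uint8(150)), (np.uint8(14), np.uint8(89), np.uint8(155))]
wrist 22 [[ 62. 206.]
 [155. 209.]
 [254. 209.]] [(np.uint8(20), np.uint8(55), np.uint8(246)), (np.uint8(21), np.uint8(56), np.uint8(246)), (np.uint8(18), np.uint8(71), np.uint8(240))]
scene -15 [[194. 218.]
 [220. 205.]
 [244. 193.]] [(np.uint8(13), np.uint8(116), np.uint8(108)), (np.uint8(14), np.uint8(109), np.uint8(108)), (np.uint8(11), np.uint8(113), np.uint8(111))]
scene 22 [[193. 207.]
 [219. 194.]
 [244. 182.]] [(np.uint8(14), np.uint8(101), np.uint8(230)), (np.uint8(14), np.uint8(107), np.uint8(227)), (np.uint8(14), np.uint8(98), np.uint8(235))]
0 (-0.43485283851623535, 0.8358139991760254, (10, 19), (10, 8)) expected loc (10, 9)
2 (-0.6643444299697876, 0.6347760558128357, (14, 1), (10, 9)) expected loc (10, 9)
```

All three eggs match the same upright shading pattern at their expected spots in both views: the template sits within 1 px and the colours agree. The gripper is clear, so I'm handing in.

```bash
python3 -m crank '[[0.3,[0,0,0],[0,0,0]],[0.3,[0,0,0],[0,0,0]],[0.3,[0,0,0],[0,0,0]]]' && python3 -c "
from workcell import order
print(order.job_done())"
```

```text
time: 32.3
tcp_pos: [626.7, 102.6, 122.6]
tool_rot: [1.79, 1.574, -0.889]
ft_force: [0.3, 0.0, -0.0]
finger_gap: 0.651
grasp_force: 0.0
the job is handed in; nothing more can be done
None
```

Both eggs were placed upright, point down, in the rack's two end pockets, with egg_3 left in the middle; I handed the job in at 32.3 s, and no verdict was returned.

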